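# Register a cutter arbor in its corner stop and seat the socket that fits its nut

## Robot

A 6-joint arm with a two-finger parallel gripper is mounted at the origin on a cart in front of the work surface, level with it; the furniture and walls round the work are solid. World frame = base frame: x ahead of the robot, y to its left, z up, the work surface at z = 0. Lengths are in m, angles in rad, forces in N, time in s.
With the tool pointing down it reaches from about 0.325 to 0.775 m from the base axis. Payload 9.3 kg.
Tool frame: the origin (TCP) lies between the finger pads; the fingertips stand 14 mm ahead of it and the grasp point (between the pads) lies 5 mm behind it (bot.tips_ahead is the distance from the TCP to the fingertips, in m); z points along the fingers, y is the line along which they close (so a half turn about z gives the same grasp; the last joint's range is limited). The gripper opens to 85 mm and grips with 20 to 120 N. Pads are 22 mm wide; open, the fingers measure 114 mm over their backs; the gripper's body (76 mm by 85 mm) begins 54 mm behind the grasp point. The pads swing forward as they close: fully open they stand 13 mm farther back than shut.
Start: joints at [1.069, 0.259, 0.021, 1.334, 0, 1.418], TCP at [0.188, 0.517, 0.245] pointing down, gripper open.
Joint ranges: [-3.04, 3.04], [-0.91, 1.82], [-1.04, 1.36], [-1.92, 1.95], [-1.52, 1.45], [-3.14, 3.14]. Speed limits (rad/s): [2.22, 2.22, 2.79, 3.14, 3.14, 3.14].

## Interface

Orientations are given as a rotation vector (axis times angle).
In Python, from cell import bot gives the robot as it stands. Calls block until the motion is done:
- bot.reach(position, orientation): joint-space move of the TCP to a pose.
- bot.move_l(position, orientation=None, vel=0.15, until_force=None): straight line of the TCP; orientation=None keeps the orientation; vel is the mean speed in m/s. With until_force (N) it stops when the force on the tool has changed by that much, and returns True; else False.
- bot.movej(angles): joint-space move.
- bot.ungrasp() and bot.grasp(effort=None): open the fingers fully, or close them until they stop; effort is the grip in N (None keeps the last).
- bot.wait(seconds).
- bot.ik(position, orientation): joint angles nearest the present ones, or None.
- bot.grab_frame(name): name is "side" or "top"; returns a dict with "pixels" (480x640x3 uint8, red, green, blue), "fx", "fy", "cx", "cy" (pixels), "k1" (the pictures are not rectified: a ray, as slopes to the right and down, at radius r is drawn at 1 + k1 r^2 times it, then the intrinsics apply), "rvec" (rotation vector, rad) and "tvec" (3), from world to camera coordinates, as OpenCV has them. Camera axes: x right, y down, z forward; pixel columns grow to the right and rows downward; lengths in m; the calibration is good to about 2 mm. A picture is of the moment at which its call begins. There is no depth.
A pose or a line that the arm cannot do raises bot.IKError and nothing moves.
- bot.finish_job(): hands the job in; it is judged then, once.
Readings, each from a call of its own:
- bot.get_time(): time.
- bot.get_qpos(): joint angles.
- bot.get_qvel(): joint speeds.
- bot.get_tau(): joint torques, N m.
- bot.get_ee_pos(): TCP position.
- bot.get_orientation(): TCP orientation.
- bot.get_contact_force(): force on the tool from outside, world axes, zero at the start.
- bot.get_torque(): the same for the moment, N m.
- bot.get_gripper_width(): finger opening in m.
- bot.get_gripper_force(): force on a finger pad.
Only numpy, scipy, OpenCV 4.12 (cv2) and the standard library are available. Lean on these libraries where they do the work, as an engineer would, in place of code of your own. Each camera call takes 0.05 s, during which the arm holds its last target. There are 200 camera calls.

## Task

Push the cutter arbor that stands in front of the steel corner stop home against both bars of the stop. Then find the socket that fits its brass nut, the smallest of the three that goes down over it, and set it fully down on the nut with the arbor still home; finish holding that socket in the gripper, with the other two sockets standing upright on the mat or bench and the other arbor and the things lying around left alone.

Things in the scene. Friction and masses are not known exactly. Their poses are not given: they have to be found in the camera images.
- stop: fixed L-shaped corner stop on the bench: two dark steel bars 16 mm high and thick. Origin: the inner corner, at bench height. One bar's inner face is the plane x = 0 (y -110 to +16 mm, bar on the +x side), the other's y = 0 (x -110 to 0 mm, bar on the +y side). Turned at most 12 deg from the world axes.
- stop_home (a point): point on the bench at (-35, -35) mm in the stop's frame: where the centre of the arbor's base is when it is home against both bars (arbor x axis along the stop's)
- arbor_a: one of two look-alike loose arbors that differ only in nut size: blue square base 70x70x20 mm, on it a flat 48 mm cutter wheel (top at z 31 mm) under a brass hex nut. Origin: centre of the base's underside, z up. 0.45-0.7 kg. Either arbor may be the one to use, by the stop (origins under 0.12 m apart, 20-45 mm off each bar, turned up to 13 deg against it); the other is over 0.15 m off.
- arbor_b: one of two look-alike loose arbors that differ only in nut size: blue square base 70x70x20 mm, on it a flat 48 mm cutter wheel (top at z 31 mm) under a brass hex nut. Origin: centre of the base's underside, z up. 0.45-0.7 kg. Placed as told for arbor_a.
- arbor_a_nut (a point): centre of the nut's top on arbor_a, 45 mm above its origin. Nut z 31 to 45 mm, crown chamfered, 10 mm stud stub to z 50; two flats face the arbor's +x and -x. Size not marked: the fitting socket has 1.2 mm play each side and comes down to the wheel; smaller sockets stop on top, about 14 mm higher; larger ones go down but are loose.
- arbor_b_nut (a point): centre of the nut's top on arbor_b, 45 mm above its origin. Nut z 31 to 45 mm, crown chamfered, 10 mm stud stub to z 50; two flats face the arbor's +x and -x. Size not marked: the fitting socket has 1.2 mm play each side and comes down to the wheel; smaller sockets stop on top, about 14 mm higher; larger ones go down but are loose.
- socket_small: smallest of 3 steel sockets: round skirt 30 mm outside, z 0 to 30 mm, hex opening below 20 mm across flats, 22 mm deep. On top a square adapter 20x20 mm, z 38 to 92, to grip from above. Two hex flats and two adapter faces look to body +x and -x. Origin: centre of mouth, z up. Starts mouth down on the mat (yaw to 15 deg against it); the 3 places, 75 mm apart, are mixed. 0.1-0.25 kg
- socket_middle: middle of 3 steel sockets: round skirt 37 mm outside, z 0 to 30 mm, hex opening below 26 mm across flats, 22 mm deep. On top a square adapter 20x20 mm, z 38 to 92, to grip from above. Two hex flats and two adapter faces look to body +x and -x. Origin: centre of mouth, z up. Starts mouth down on the mat (yaw to 15 deg against it); the 3 places, 75 mm apart, are mixed. 0.1-0.25 kg
- socket_large: largest of 3 steel sockets: round skirt 44 mm outside, z 0 to 30 mm, hex opening below 32 mm across flats, 22 mm deep. On top a square adapter 20x20 mm, z 38 to 92, to grip from above. Two hex flats and two adapter faces look to body +x and -x. Origin: centre of mouth, z up. Starts mouth down on the mat (yaw to 15 deg against it); the 3 places, 75 mm apart, are mixed. 0.1-0.25 kg
- mat: fixed black rubber mat 100 x 230 x 4 mm on the bench, on which the sockets stand. Origin: centre of its underside; long side along its y. The large grey machine beyond it begins at about x = 0.53 m and its front part is 0.12 m high: carry things above that and above the other sockets.
- tape_roll: bystander: roll of tan tape, 100 mm across, 24 mm high, lying flat; origin centre of underside
- cylinder_old: bystander: small grey lock cylinder, 33x62x17 mm; origin centre of underside
- padlock_brass: bystander: brass padlock lying flat, 59x40x15 mm; origin centre of underside
- eye_loupe: bystander: black eye loupe, 39 mm across, 34 mm high; origin centre of underside
Things that resemble listed ones, but are neither listed nor needed, are in the scene too. Leave any green look-alike of the socket_small alone.

How it is judged:
On the way, in this order (a step that is already met when the one before it is completed fails the run):
1. the arbor in front of the corner stop is pushed home against both bars (((x of arbor_a in the frame of stop between -0.039 and -0.029 m and y of arbor_a in the frame of stop between -0.039 and -0.029 m and angle between the x axis of arbor_a and the x axis of stop, either way round below 0.06 rad and angle between arbor_a's own z axis and vertical below 0.05 rad) or (x of arbor_b in the frame of stop between -0.039 and -0.029 m and y of arbor_b in the frame of stop between -0.039 and -0.029 m and angle between the x axis of arbor_b and the x axis of stop, either way round below 0.06 rad and angle between arbor_b's own z axis and vertical below 0.05 rad))), for 0.2 s.
2. the fitting socket is fully down on the nut of the arbor in the stop (((z of socket_small in the frame of arbor_a between 0.027 and 0.0335 m and horizontal distance between socket_small and arbor_a below 0.003 m and angle between socket_small's own z axis and vertical below 0.06 rad and x of arbor_a in the frame of stop between -0.039 and -0.029 m and y of arbor_a in the frame of stop between -0.039 and -0.029 m and angle between the x axis of arbor_a and the x axis of stop, either way round below 0.06 rad and angle between arbor_a's own z axis and vertical below 0.05 rad) or (z of socket_middle in the frame of arbor_b between 0.027 and 0.0335 m and horizontal distance between socket_middle and arbor_b below 0.003 m and angle between socket_middle's own z axis and vertical below 0.06 rad and x of arbor_b in the frame of stop between -0.039 and -0.029 m and y of arbor_b in the frame of stop between -0.039 and -0.029 m and angle between the x axis of arbor_b and the x axis of stop, either way round below 0.06 rad and angle between arbor_b's own z axis and vertical below 0.05 rad))), for 0.2 s.
At the end, for the whole second after the job is handed in: Arbor within 4 mm of both bars, square to 0.06 rad; the fitting socket fully down (mouth within 2.5 mm of the wheel, centred within 3 mm, upright to 0.06 rad), gripped with over 3 N; the other two sockets let go, upright, on mat or bench; nothing moves (((x of arbor_a in the frame of stop between -0.039 and -0.029 m and y of arbor_a in the frame of stop between -0.039 and -0.029 m and angle between the x axis of arbor_a and the x axis of stop, either way round below 0.06 rad and angle between arbor_a's own z axis and vertical below 0.05 rad and z of socket_small in the frame of arbor_a between 0.027 and 0.0335 m and horizontal distance between socket_small and arbor_a below 0.003 m and angle between socket_small's own z axis and vertical below 0.06 rad and contact force between the fingers and socket_small above 3 N and linear speed of each of socket_small, arbor_a, socket_middle, socket_large below 0.02 m/s and angle between each of socket_middle, socket_large's own z axis and vertical below 0.15 rad and height (world z) of each of socket_middle, socket_large below 0.012 m and contact force between the fingers and socket_middle below 0.5 N and contact force between the fingers and socket_large below 0.5 N) or (x of arbor_b in the frame of stop between -0.039 and -0.029 m and y of arbor_b in the frame of stop between -0.039 and -0.029 m and angle between the x axis of arbor_b and the x axis of stop, either way round below 0.06 rad and angle between arbor_b's own z axis and vertical below 0.05 rad and z of socket_middle in the frame of arbor_b between 0.027 and 0.0335 m and horizontal distance between socket_middle and arbor_b below 0.003 m and angle between socket_middle's own z axis and vertical below 0.06 rad and contact force between the fingers and socket_middle above 3 N and linear speed of each of socket_middle, arbor_b, socket_small, socket_large below 0.02 m/s and angle between each of socket_small, socket_large's own z axis and vertical below 0.15 rad and height (world z) of each of socket_small, socket_large below 0.012 m and contact force between the fingers and socket_small below 0.5 N and contact force between the fingers and socket_large below 0.5 N))); the arm keeps its last pose, push and grip.
It fails at once if a bystander (tape roll, lock cylinder, padlock, loupe) is moved by more than 20 mm (distance of any of tape_roll, cylinder_old, padlock_brass, eye_loupe from where it was at the start of the episode above 0.02 m).
It fails at once if the other arbor is moved by more than 20 mm ((distance of arbor_a from where it was at the start of the episode above 0.02 m and horizontal distance between arbor_a and stop above 0.14 m) or (distance of arbor_b from where it was at the start of the episode above 0.02 m and horizontal distance between arbor_b and stop above 0.14 m)).
It also fails if it takes over 72 s, if anything falls off the work surface, if the arm or the gripper's body presses on something with over 40 N, if the wrist force passes 120 N, or if a joint passes its speed limit or range.

## Working session

There is one attempt and no reset: what is moved stays moved. The work goes in short steps, each a Python script; the robot and the scene stay as the last script left them, time stands still between calls to the robot, and variables do not carry over. Pictures are saved under pics/ and viewed, at most 10 in all, crops included, and the job is handed in when it is done.

```bash
mkdir -p pics; ls; python3 - <<'E'
from cell import bot
import cv2,numpy as np,pickle
for n in("top","side"):
    f=bot.grab_frame(n); cv2.imwrite(f"pics/{n}0.png",f["pixels"][:,:,::-1]); pickle.dump(f,open(f"{n}0.pkl","wb"))
    R=cv2.Rodrigues(np.array(f["rvec"],float))[0]; print(n,f["fx"],f["k1"],-R.T@np.array(f["tvec"]),R[2])
E
```

```text
pics
top 493.5522766106022 -0.04792218535726033 [ 0.43001004 -0.08785328  0.9726802 ] [ 0.12648301 -0.03787336 -0.99124551]
side 602.657527280964 0.021442332981289523 [0.2845117  0.63028974 0.80206833] [ 0.25438303 -0.67462972 -0.69293868]
```

View pics/top0.png

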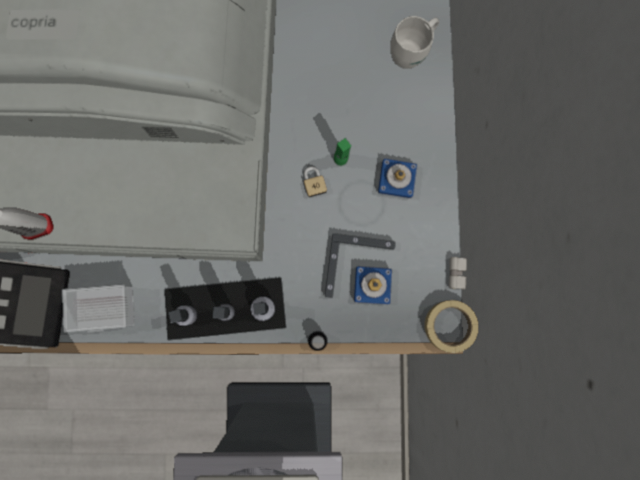

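View pics/side0.png

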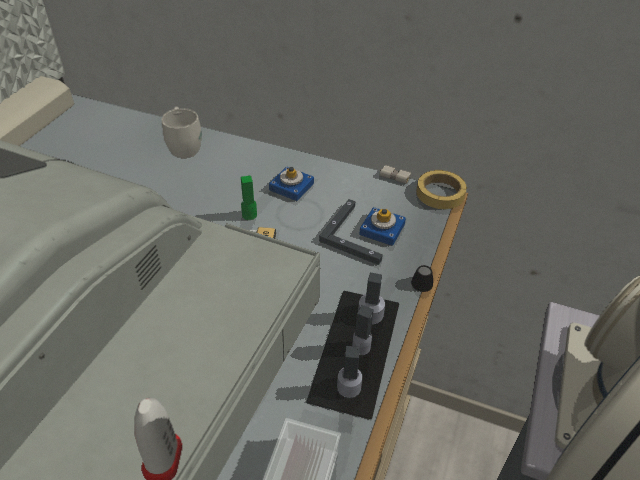

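The top view shows the stop's corner near (337,240), with the job arbor at (374,285) and the other arbor at (398,178). The sockets are at (183,316), (224,312) and (262,308), and the green look-alike is at (342,150). Next I'll zoom in and measure.

```bash
cat > h.py <<'E'
import cv2,numpy as np,pickle
def P(f):
    R=cv2.Rodrigues(np.array(f["rvec"],float))[0]; return R,np.array(f["tvec"],float).ravel()
def ray(f,uv,z):
    R,t=P(f); d=np.array([(uv[0]-f["cx"])/f["fx"],(uv[1]-f["cy"])/f["fy"]]); s=d.copy()
    for _ in range(20): s=d/(1+f["k1"]*(s@s))
    v=R.T@np.array([*s,1]); c=-R.T@t
    return (c+v*(z-c[2])/v[2])
def proj(f,X):
    R,t=P(f); p=R@np.array(X,float)+t; s=p[:2]/p[2]; s=s*(1+f["k1"]*(s@s)); return s*[f["fx"],f["fy"]]+[f["cx"],f["cy"]]
def blobs(m,amin=20):
    n,l,st,c=cv2.connectedComponentsWithStats(m.astype(np.uint8)); return [(st[i,4],st[i,:4],c[i],l==i) for i in range(1,n) if st[i,4]>=amin]
def load(n): return pickle.load(open(n,"rb"))
def hsv(f): return cv2.cvtColor(f["pixels"],cv2.COLOR_RGB2HSV).astype(int)
E
python3 - <<'E'
from h import *
t=load("top0.pkl"); s=load("side0.pkl")
def cr(f,x,y,w,h,k): return cv2.resize(f["pixels"][y:y+h,x:x+w,::-1],(w*k,h*k),interpolation=cv2.INTER_CUBIC)
a=cr(t,345,150,80,50,5);b=cr(t,345,255,80,50,5);c=cr(s,262,158,80,50,5);d=cr(s,345,198,80,50,5)
cv2.imwrite("pics/m1.png",np.vstack([np.hstack([a,b]),np.hstack([c,d])]))
a=cr(t,160,270,133,75,3);b=cr(s,310,260,100,150,4);c=cr(t,310,220,100,80,4)
o=np.zeros((600,800,3),np.uint8);o[:225,:399]=a;o[:600,400:]=b;o[230:550,:400]=c;cv2.imwrite("pics/m2.png",o)
for n,f,zs in(("top",t,None),("side",s,None)):
    H=hsv(f)
    for A,bb,c,m in blobs((abs(H[...,0]-110)<12)&(H[...,1]>120)&(H[...,2]>50),150):
        cn=max(cv2.findContours(m.astype(np.uint8),0,2)[0],key=cv2.contourArea); r=cv2.minAreaRect(cn); pts=cv2.boxPoints(r)
        print(n,"blue",A,bb,ray(f,r[0],.02).round(4)); print([ray(f,p,.02)[:2].round(4).tolist() for p in pts])
    for A,bb,c,m in blobs((abs(H[...,0]-22)<7)&(H[...,1]>110)&(H[...,2]>60),15):
        if A<600: print(n,"brass",A,bb,c.round(1),ray(f,c,.045).round(4))
    for A,bb,c,m in blobs(f["pixels"].max(2)<22,60): print(n,"black",A,bb,c.round(1))
E
```

```text
top blue 518 [379 160  37  37] [ 0.6853 -0.2716  0.02  ]
[[0.6561, -0.2318], [0.7249, -0.2434], [0.715, -0.3119], [0.6461, -0.2997]]
top blue 543 [354 267  37  36] [ 0.4721 -0.2191  0.02  ]
[[0.4409, -0.1827], [0.5078, -0.1875], [0.5037, -0.2559], [0.4366, -0.2505]]
top brass 34 [395 171   9   9] [398.5 175.7] [ 0.6829 -0.2698  0.045 ]
top brass 85 [369 279  12  11] [374.  284.2] [ 0.4723 -0.2189  0.045 ]
top black 290 [245 281  26  24] [254.7 290.7]
top black 227 [208 285  21  21] [217.4 294.1]
top black 216 [169 289  23  20] [178.9 297.9]
top black 133 [ 53 303   9  43] [ 57.9 326.7]
side blue 530 [269 172  45  28] [ 0.6841 -0.2607  0.02  ]
[[0.722, -0.2251], [0.7389, -0.3141], [0.6452, -0.2971], [0.6333, -0.2112]]
side blue 659 [360 208  45  37] [ 0.4716 -0.2084  0.02  ]
[[0.5069, -0.1692], [0.5162, -0.2563], [0.4352, -0.2488], [0.43, -0.1638]]
side brass 64 [287 169  10   9] [291.  173.3] [ 0.6832 -0.2603  0.045 ]
side brass 131 [377 209  14  13] [383.5 215.8] [ 0.4707 -0.2086  0.045 ]
side brass 103 [258 228  17  10] [266.5 231.3] [ 0.6563 -0.0854  0.045 ]
```

View pics/m1.png

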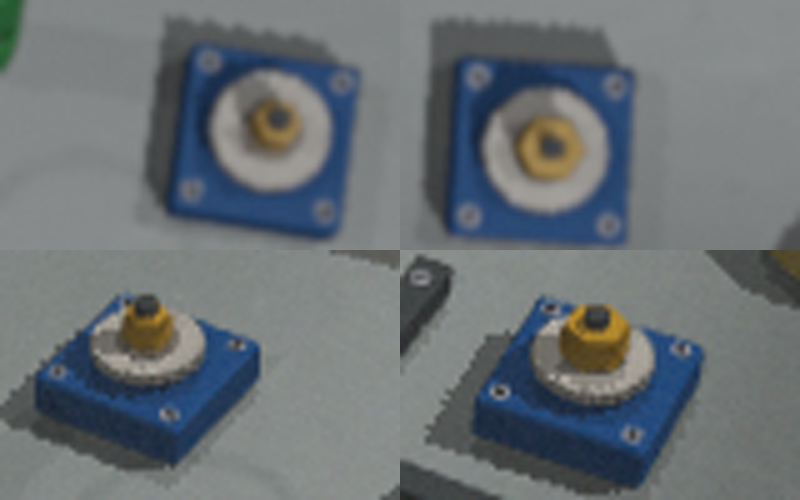

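View pics/m2.png

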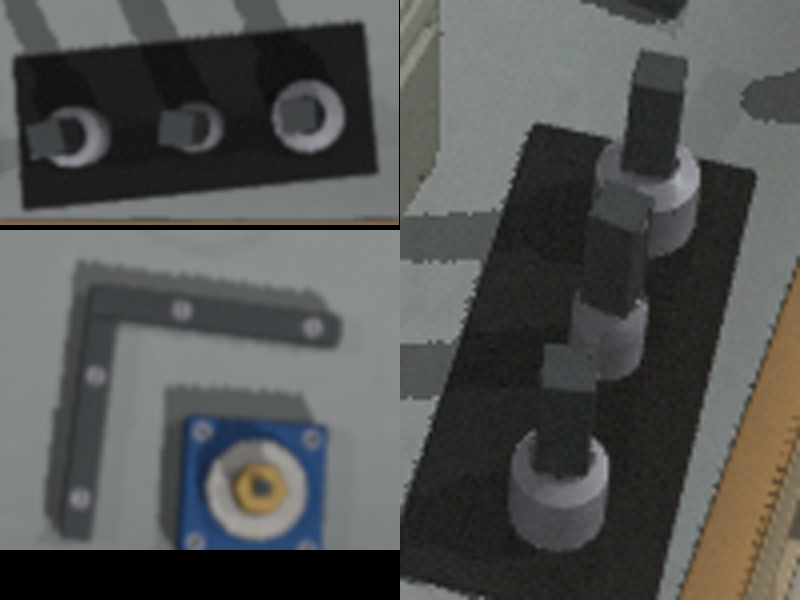

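The nut by the stop is clearly the larger (about 12 px against 9 px), so it is arbor_b and needs socket_middle. Skirt widths give these sockets: top-view (183,316) is middle at about 38 mm, (224,312) is small, and (262,308) is large.

```bash
python3 - <<'E'
from h import *
t=load("top0.pkl"); s=load("side0.pkl")
g=cv2.cvtColor(t["pixels"],cv2.COLOR_RGB2GRAY).astype(int); gs=cv2.cvtColor(s["pixels"],cv2.COLOR_RGB2GRAY).astype(int)
print("bar col 365",g[225:255,365],"row 270",g[270,318:345])
m=(g<72)
xs=np.arange(348,388); ys=[]
for x in xs:
    r=np.arange(228,252); k=m[228:252,x]; ys.append(r[k].mean())
px=np.array([ray(t,(x,y),.016)[:2] for x,y in zip(xs,ys)])
rs=np.arange(252,290); cs=[]
for y in rs:
    c=np.arange(318,345); k=m[y,318:345]; cs.append(c[k].mean())
py=np.array([ray(t,(x,y),.016)[:2] for x,y in zip(cs,rs)])
print(np.round(ys,1),np.round(cs,1))
ax=np.polyfit(px[:,1],px[:,0],1); ay=np.polyfit(py[:,0],py[:,1],1)
print("xbar yaw",-np.arctan(ax[0])," ybar yaw",np.arctan(ay[0]),ax,ay)
print("top adapter");print(g[304:328,164:200])
print("side adapter");print(gs[342:384:1,340:368])
for c in((183,316),(224,312),(262,308)): print(c,ray(t,c,.034)[:2])
for z,uv in((.034,(317,341)),(.024,(452,326)),(0.002,(225,309)),(.005,(167,291)),(.005,(281,279)),(.005,(285,328)),(.005,(167,338))): print(uv,ray(t,uv,z)[:2].round(4))
E
```

```text
bar col 365 [134 135 138 138 140 139 129 108  95  92  93  89  75  65  66  64  64  66
  66  64  69 100 122 132 137 138 138 139 138 137] row 270 [135 134 135 134 124  87  68  68  67  59  54  63  67  66  66  65  68  82
 109 125 127 128 128 129 131 133 134]
[239.  239.  239.5 239.5 239.2 239.5 239.5 243.5 243.5 241.3 240.8 240.5
 240.5 240.5 241.  240.5 241.5 241.5 241.5 241.5 241.5 241.5 242.  242.5
 242.5 242.5 242.5 242.5 242.5 243.  242.5 243.  243.5 243.5 243.5 243.5
 243.5 243.2 244.  248. ] [331.5 331.  328.5 328.5 328.5 328.  328.  329.  330.5 330.5 330.5 330.5
 330.5 330.  329.5 329.  329.  329.  329.  329.  329.  329.  329.  328.5
 328.  328.  328.  328.  328.  328.  327.5 327.  325.6 324.  324.  324.
 324.  324. ]
xbar yaw -0.12172168239464105  ybar yaw -0.14384702904511684 [0.12232642 0.58237544] [-0.14484747 -0.06147707]
top adapter
[[116  67  31  29  29  31  28  22  17  19  22  17  20  22  20  20  19  19
   21  22  20  21  22  22  23  18  16  22  26  28  29  32  30  29  28  28]
 [117  69  33  28  29  30  30  27  23  21  19  22  20  18  19  25  34  40
   44  44  45  47  44  
[... 3103 characters left out ...]
29
   32  35  37  36  31  32  27  29  28  28  28  29  30  30  29  29  29  28]
 [124 117  84  44  31  29  28  29  30  28  30  28  27  28  27  28  28  30
   27  29  30  28  28  30  28  26  29  29  26  30  30  30  30  31  32  30]]
side adapter
[[30 28 29 ... 91 96 94]
 [30 30 31 ... 81 83 87]
 [29 34 26 ... 79 83 87]
 ...
 [81 85 79 ... 33 35 35]
 [75 86 78 ... 37 40 32]
 [67 79 81 ... 35 35 36]]
(183, 316) [0.41268524 0.13938975]
(224, 312) [0.42027519 0.06294167]
(262, 308) [ 0.42781146 -0.00812322]
(317, 341) [ 0.3663 -0.1117]
(452, 326) [ 0.3927 -0.372 ]
(225, 309) [0.4257 0.0663]
(167, 291) [0.4602 0.1789]
(281, 279) [ 0.4841 -0.0419]
(285, 328) [ 0.3893 -0.0505]
(167, 338) [0.3701 0.1758]
```

```bash
cat >> h.py <<'E'
from scipy.spatial.transform import Rotation as Ro
def down(a): # tool down, closing line at world angle a
    c,s=np.cos(a),np.sin(a); return Ro.from_matrix(np.array([[-s,c,0],[c,s,0],[0,0,-1]]).T).as_rotvec()
E
python3 - <<'E'
from h import *
from cell import bot
t=load("top0.pkl"); s=load("side0.pkl")
g=cv2.GaussianBlur(cv2.cvtColor(t["pixels"],cv2.COLOR_RGB2GRAY),(3,3),0).astype(float)
def cross(v,start):
    for i in range(start,len(v)-1):
        if v[i]<97<=v[i+1]: return i+(97-v[i])/(v[i+1]-v[i])
px=np.array([ray(t,(x,cross(g[:,x],241)),0.)[:2] for x in range(350,384)])
py=np.array([ray(t,(cross(g[y],329),y),.016)[:2] for y in range(254,284)])
def rfit(u,v):
    for _ in range(3):
        p=np.polyfit(u,v,1); e=abs(v-np.polyval(p,u)); k=e<max(2*np.median(e),.0005); u,v=u[k],v[k]
    return p,len(u),e.mean()
ax,n1,e1=rfit(px[:,1],px[:,0]); ay,n2,e2=rfit(py[:,0],py[:,1])
th1,th2=-np.arctan(ax[0]),np.arctan(ay[0]); print(th1,th2,n1,n2,e1,e2)
# corner
y=(ay[0]*ax[1]+ay[1])/(1-ay[0]*ax[0]); x=ax[0]*y+ax[1]; th=(th1+th2)/2
C=np.array([x,y]); X=np.array([np.cos(th),np.sin(th)]);Y=np.array([-X[1],X[0]])
A=np.array([.4721,-.2191]); d=A-C; home=C-.035*X-.035*Y
print("corner",C,"arbor in stop",d@X,d@Y,"home",home)
cs=[np.array(c)+(164,304) for c in((4.6,7.7),(14.5,5.5),(17,16),(6.3,18))]
W=np.array([ray(t,c,.096)[:2] for c in cs]); print("adapter",W.mean(0),W.round(4).tolist(),np.linalg.norm(np.diff(W,axis=0),axis=1))
e=W[0]-W[3]; e2=W[0]-W[1]; print("yaw",np.arctan2(e[1],e[0]),np.arctan2(-e2[0],e2[1]))
print("skirt",ray(t,(185.5,315.2),.02)[:2])
ms=W.mean(0); print("predict side of adapter top",proj(s,[*ms,.096]),"nut",proj(s,[*A,.045]))
np.savez("st.npz",C=C,th=th,home=home,A=A,ad=ms)
print(bot.get_ee_pos(),bot.get_time())
E
```

```text
-0.1260873734969655 -0.12374221465279504 34 26 0.00010194149917854899 5.344761053964902e-05
corner [ 0.55680198 -0.15509738] arbor in stop -0.07606791076477588 -0.07405697076826606 home [ 0.51771404 -0.18546401]
adapter [0.41414724 0.13905369] [[0.4212, 0.1498], [0.4251, 0.1326], [0.4069, 0.1277], [0.4034, 0.1462]] [0.01760431 0.01886707 0.01887196]
yaw 0.19755720742685223 0.22185296026559478
skirt [0.41394674 0.13808403]
predict side of adapter top [352.7116035  350.44834475] nut [384.42831638 212.16582711]
[0.18785539 0.51666717 0.24473147] 0.1
```

```bash
cat > push.py <<'E'
from h import *
from cell import bot
S=np.load("st.npz"); C,th,home=S["C"],float(S["th"]),S["home"]
X=np.array([np.cos(th),np.sin(th)]);Y=np.array([-X[1],X[0]])
def W(x,y,z): return [*(C+x*X+y*Y),z]   # stop frame -> world
def S_(p): d=np.array(p)[:2]-C; return np.round([d@X,d@Y],4)
q=down(th-np.pi/2); zt=.022
def go(x0,y0,x1,y1,F=15):
    bot.reach(W(x0,y0,.13),q); bot.move_l(W(x0,y0,zt),vel=.15)
    hit=bot.move_l(W(x1,y1,zt),vel=.04,until_force=F); p=bot.get_ee_pos()
    print("hit",hit,"at",S_(p),"F",np.round(bot.get_contact_force(),1),bot.get_time())
    d=np.array([x0-x1,y0-y1]); d/=np.linalg.norm(d); b=S_(p)+.015*d
    bot.move_l(W(*b,zt),vel=.1); bot.move_l(W(*b,.13),vel=.25)
E
python3 - <<'E'
from push import *
bot.grasp(20); print(bot.get_gripper_width())
go(-.148,-.074,-.072,-.074)
go(-.035,-.150,-.035,-.070)
go(-.110,-.036,-.072,-.036)
f=bot.grab_frame("top"); pickle.dump(f,open("top1.pkl","wb"))
g=bot.grab_frame("side"); pickle.dump(g,open("side1.pkl","wb"))
cr=lambda f,x,y:cv2.resize(f["pixels"][y:y+120,x:x+80,::-1],(400,600),interpolation=cv2.INTER_CUBIC)
cv2.imwrite("pics/p1.png",np.hstack([cr(f,315,215),cr(g,320,160)]))
E
```

```text
4.6331800043264975e-05
hit True at [-0.0803 -0.0735] F [ 0.2 -0.  -0.1] 5.9917
hit True at [-0.0347 -0.0836] F [-1.2 -5.6 -0.9] 9.7167
hit True at [-0.08   -0.0358] F [0.1 0.6 0.4] 12.6833
```

View pics/p1.png

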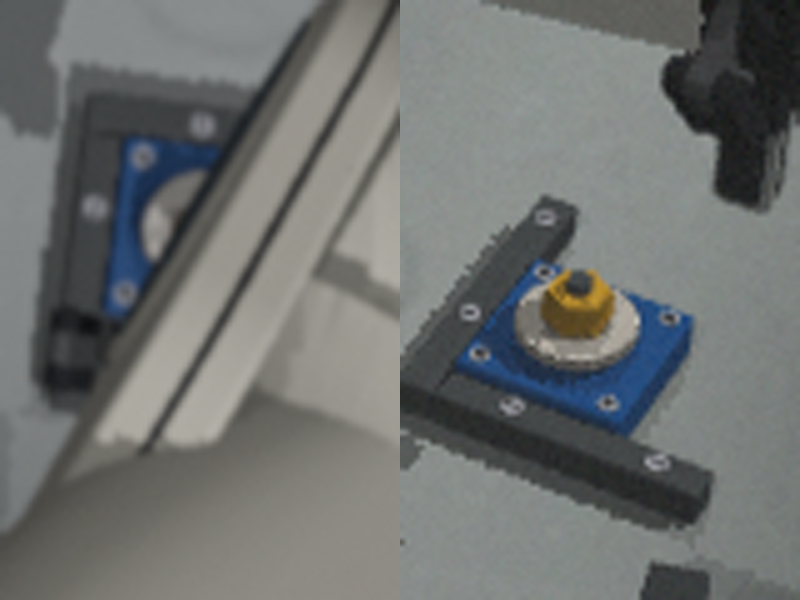

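The side view shows the base flush against both bars, with the nut near (436,221). Next is grasping the middle socket.

```bash
python3 - <<'E'
from push import *
ad=S["ad"]
for k in(0,-np.pi,np.pi):
    a=bot.ik([*ad,.062],down(.21+k)); b=bot.ik([*home,.1],down(th+k)); print(k,None if a is None else np.round(a,2),None if b is None else np.round(b,2))
a=bot.ik([*ad,.2],down(.21)); k=0 if a is not None and abs(a[5])<2.6 else -np.pi
q=down(.21+k); bot.ungrasp(); bot.reach([*ad,.22],q); bot.move_l([*ad,.062],vel=.15)
print("pre F",bot.get_contact_force().round(1))
bot.grasp(50); print("width",bot.get_gripper_width(),bot.get_gripper_force(),bot.get_ee_pos())
bot.move_l([*ad,.215],vel=.15); print(k,"width",bot.get_gripper_width(),bot.get_contact_force(),bot.get_time())
bot.reach([*home,.215],down(th+k)); bot.move_l([*home,.062+.062-.004],vel=.1)
print(bot.get_ee_pos(),bot.get_time(),k)
for n in("top","side"):
    f=bot.grab_frame(n); pickle.dump(f,open(n+"2.pkl","wb"))
    g=f
uv=proj(f,[*home,.06]).astype(int); print(uv); x,y=uv[0]-55,uv[1]-65
cv2.imwrite("pics/p2.png",cv2.resize(f["pixels"][y:y+100,x:x+110,::-1],(660,600),interpolation=cv2.INTER_CUBIC)); print(x,y)
E
```

```text
0 [ 0.13  0.21 -0.56  0.8   0.    1.49] [-0.5   0.34 -0.25  0.98  0.    1.2 ]
-3.141592653589793 [ 0.13  0.21 -0.56  0.8   0.   -1.65] [-0.5   0.34 -0.25  0.98  0.   -1.94]
3.141592653589793 [ 0.13  0.21 -0.56  0.8   0.   -1.65] [-0.5   0.34 -0.25  0.98 -0.   -1.94]
pre F [0.3 0.4 0.5]
width 0.019705163560262046 48.77289533615112 [0.41422407 0.13907436 0.06224147]
0 width 0.01902259772129483 [-0.64292547 -0.45118284 -1.96877894] 18.6833
[ 0.5180631  -0.1855658   0.12060446] 21.0667 0
[356 210]
301 145
```

View pics/p2.png

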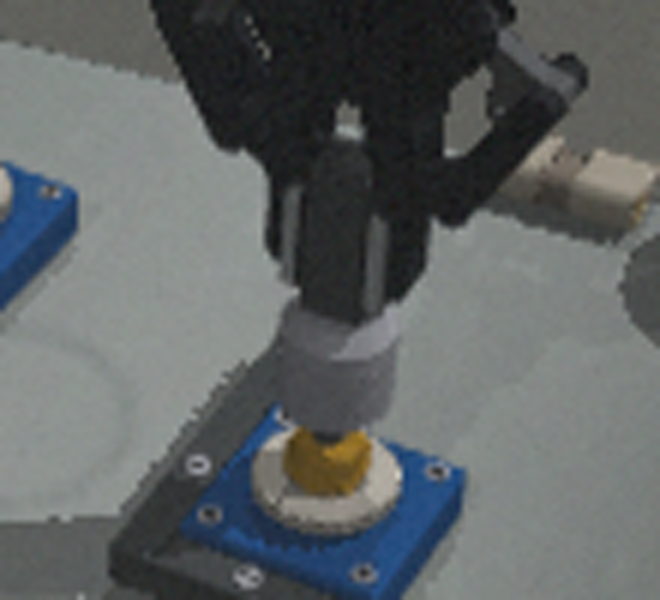

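```bash
python3 - <<'E'
from h import *
S=np.load("st.npz"); home=S["home"]
for n in("side1.pkl","side2.pkl"):
    f=load(n); p=f["pixels"].astype(int); H=hsv(f)
    u=proj(f,[*home,.031]); 
    m=np.zeros(H.shape[:2],bool); x,y=u.astype(int); sl=np.s_[y-16:y+22,x-25:x+25]
    m[sl]=((p[...,0]-p[...,2]>4)&(H[...,2]>110)&(H[...,1]<80))[sl]
    b=max(blobs(m,10),key=lambda b:b[0]); print(n,"wheel bb",b[1],"proj wheel top edge pts L,R,T,B:",)
    a=np.linspace(0,6.28,90); Q=np.array([proj(f,[home[0]+.024*np.cos(t),home[1]+.024*np.sin(t),z]) for t in a for z in(.0215,.031)]); print(Q.min(0),Q.max(0))
    m=(abs(H[...,0]-22)<7)&(H[...,1]>110)&(H[...,2]>40); k=np.zeros_like(m); k[sl]=m[sl]; b=max(blobs(k,10),key=lambda b:b[0]); print("nut",b[1],b[2],"proj",proj(f,[*home,.031]),proj(f,[*home,.045]))
x0=342
for r in range(196,219): print(r,H[r,x0:373,2], )
print("axis proj z .062,.09",proj(f,[*home,.062]),proj(f,[*home,.092]))
a=np.linspace(0,6.28,90); Q=np.array([proj(f,[home[0]+.0185*np.cos(t),home[1]+.0185*np.sin(t),.062]) for t in a]);print("mouth circle",Q.min(0),Q.max(0))
E
```

```text
side1.pkl wheel bb [344 217  24  15] proj wheel top edge pts L,R,T,B:
[342.65231823 214.01449925] [368.17333373 234.77020601]
nut [348 214  15  13] [355.20155039 220.86821705] proj [355.51642915 222.42300839] [355.9544084  216.93238316]
side2.pkl wheel bb [344 216  24  16] proj wheel top edge pts L,R,T,B:
[342.65231823 214.01449925] [368.17333373 234.77020601]
nut [349 216  14  11] [355.29824561 221.48245614] proj [355.51642915 222.42300839] [355.9544084  216.93238316]
196 [151 151 148 148 148 144  98  74  74  57  54  45  46  42  44  42  44  43
  38  50  79  80  67 134 149 147 147 146 146 143 138]
197 [146 148 147 147 146 124  76  77  79  80  77  65  52  47  43  44  43  45
  42  41  64  72  89 151 154 145 147 148 139 139 139]
198 [147 147 148 146 150 126  79  77  82  81  80  78  83  78  68  53  53  45
  38  66  78 118 137 151 154 144 147 140 142 134 137]
199 [147 150 150 147 150 103  80  84  84  85  86  82  83  82  79  79  80  71
  65 104 123 141 143 146 158 144 146 139 136 138 140]
200 [149 147 151 148 144  82  85  81  83  89  85  88  90  87  88  85  80  92
 122 133 140 143 145 148 
[... 1832 characters left out ...]
8 139 139 132 135 135 134 134]
215 [ 75  74  85 128 123 107 133 120  91  73  75  76  77  75  81  76  80  84
  85  95  98 126 130 138 136 135 133 137 134 136 135]
216 [ 73  77 125 125 125 128 110 144 127  90  80  74  72  75  78  76  79  85
  91 133 119 136 137 138 136 140 133 135 134 134 132]
217 [ 78 120 128 128 130 156 173 150  95  90  92  52  44  54  56  55  88 122
 140 163 120 130 131 134 135 135 135 135 132 134 136]
218 [113 125 124 136 176 176 147  80  89  97  94  72  48  45  47  68 120 140
 141 143 151 162 124 129 129 131 134 136 135 134 136]
axis proj z .062,.09 [356.49662277 210.1372649 ] [357.48236481 197.79008529]
mouth circle [346.56306285 203.65411305] [366.43897988 216.77784322]
```

Projection and picture agree to under 0.5 px: the skirt spans about 346.5–366 against 346.6–366.4 predicted, and the mouth's bottom row is about 216.8. Lowering with a force stop.

```bash
python3 - <<'E'
from push import *
bot.wait(.3); seat=.089
offs=[(0,0)]+[(r*np.cos(a),r*np.sin(a)) for r in(.0012,.0022) for a in np.arange(8)*np.pi/4]
for i,o in enumerate(offs):
    if i: bot.move_l(W(-.035+o[0],-.035+o[1],max(z+.004,.105)),vel=.08)
    hit=bot.move_l(W(-.035+o[0],-.035+o[1],seat-.002),vel=.03,until_force=10); p=bot.get_ee_pos(); z=p[2]
    print(np.round(o,4),hit,"TCP",S_(p),round(z,4),"F",bot.get_contact_force().round(1),bot.get_torque().round(2),round(bot.get_time(),1))
    if z<seat+.003 or bot.get_time()>50: break
bot.wait(.3); print(bot.get_contact_force().round(1),bot.get_gripper_width(),bot.get_gripper_force())
f=bot.grab_frame("side"); pickle.dump(f,open("side3.pkl","wb"))
x,y=301,155
cv2.imwrite("pics/p3.png",cv2.resize(f["pixels"][y:y+100,x:x+110,::-1],(660,600),interpolation=cv2.INTER_CUBIC))
E
```

```text
[0 0] True TCP [-0.035 -0.035] 0.0883 F [0.4 0.8 5.9] [0.09 0.14 0.01] 22.5
[-1.6  0.2  5.4] 0.019335614961546708 49.5902681350708
```

View pics/p3.png

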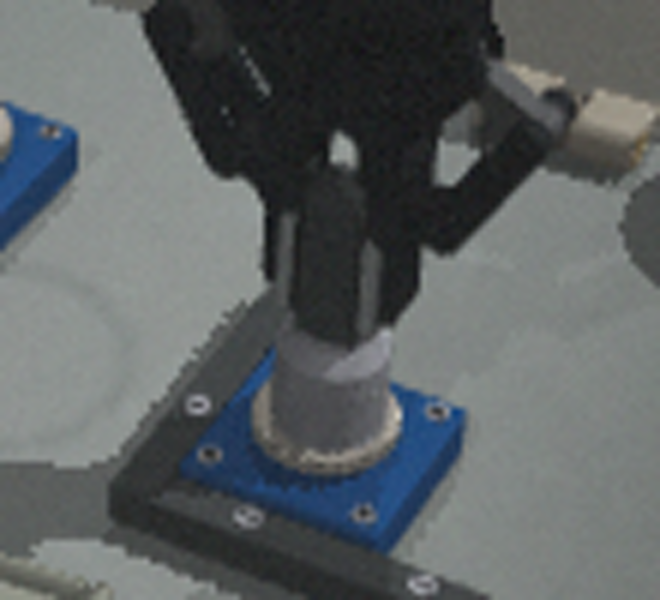

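The socket sits down on the wheel with the base still flush. One last check that the other sockets are unmoved, then hand in.

```bash
python3 - <<'E'
from h import *
from cell import bot
d=abs(load("side0.pkl")["pixels"].astype(int)-load("side3.pkl")["pixels"]).max(2)
c=(d[270:353,352:388]>45).mean(); print("changed",c, "other arbor",(d[165:200,268:316]>45).mean())
if c<.1: print(bot.finish_job(),bot.get_time())
E
```

```text
changed 0.0 other arbor 0.0
the job is handed in; nothing more can be done
the job is handed in; nothing more can be done
```

I pushed arbor_b home against both bars, set socket_middle fully down on its nut and handed the job in with the socket still gripped at about 50 N; the last side view showed the other two sockets and the other arbor unmoved, and I have not seen the verdict.

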